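Restock the dock with the loaded instrument box

ROBOT

A 7-joint arm with a two-finger parallel gripper is mounted at the origin on a cart in front of the work surface, level with it; the furniture and walls round the work are solid. World frame = base frame: x ahead of the robot, y to its left, z up, the work surface at z = 0. Lengths are in m, angles in rad, forces in N, time in s.
With the tool pointing down it reaches from about 0.35 to 0.9 m from the base axis. Payload 19.9 kg.
Tool frame: the origin (TCP) lies at the very end of the fingers, on their centre line; the grasp point (between the pads) lies arm.grip_depth behind it (arm.grip_depth is the distance from the TCP to the grasp point, in m); z points along the fingers, y is the line along which they close (so a half turn about z gives the same grasp; the last joint's range is limited). The gripper opens to 85 mm and grips with 20 to 120 N. Pads are 22 mm wide; open, the fingers measure 114 mm over their backs; the gripper's body (76 mm by 85 mm) begins 54 mm behind the grasp point. The pads swing forward as they close: fully open they stand 13 mm farther back than shut.
Start: joints at [-0.042, 0.417, -0.01, 1.614, 0.005, 1.111, -0.053], TCP at [0.625, 0, 0.231] pointing down, gripper open.
Joint ranges: [-2.81, 2.81], [-0.39, 2.02], [-1.27, 1.25], [0.06, 2.57], [-1.19, 4.33], [0.19, 2], [-2.82, 2.82]. Speed limits (rad/s): [1.89, 1.89, 2.39, 2.39, 3.01, 3.01, 3.01].

INTERFACE

Orientations are given as a unit quaternion [x, y, z, w].
In Python, from rig import arm gives the robot as it stands.
- The arm moves only by the shell command python3 -m jog 'ROWS' [FORCE]. ROWS is JSON, a list of rows, each a list of 7 numbers: the shift along the world's x, y, z normalised to -1 to 1, where 1 is 0.1 m, then the turn, a rotation vector about the world's x, y, z normalised to -1 to 1, where 1 is 90 degrees, then the finger opening in mm, from 0 to 85.4. A call has 1 to 20 rows; each row is the pose to reach, as a shift and turn from the pose commanded when the call began; what a row does not reach only later rows make up. A row lasts 1/12 s, in which the tool goes at most 41.7 mm and 7.16 degrees, less where a joint would pass 70% of its speed; a pose out of reach is approached as far as the arm can. A call with a number of a shift or a turn outside -1 to 1 is refused whole. A call with a gripper value outside its range is refused whole. The fingers move at their own pace and stop on an object; FORCE is the grip in N (left out, the last holds). Time passes only in rows, so rows that repeat a pose let the fingers close. It gives the time, the measured TCP pose, the force, the opening and the grip force at its end, in the units of the state.
- arm.observe(): the state, without advancing time (a new reading comes with each control period).
- arm.snapshot(name): name is "scene" or "side" or "wrist"; returns a dict with "pixels" (400x640x3 uint8, red, green, blue), "fx", "fy", "cx", "cy" (pixels), "dist" ([k1, k2, p1, p2, k3] as OpenCV has them; the pictures are not rectified), "world_from_camera" (4x4, takes a point from camera to world coordinates); the wrist camera has in their place "mount" (4x4, takes a point from camera to tool coordinates, whose origin is the TCP and whose axes are the flange's). Camera axes: x right, y down, z forward; pixel columns grow to the right and rows downward; lengths in m; the calibration is good to about 2 mm. A picture is of the moment at which its call begins: read the wrist's pose just before it. There is no depth.
- arm.finish_job(): hands the job in; it is judged then, once.
The state is a dict: "time_s": time; "joint_pos": joint angles; "qd": joint speeds; "effort": joint torques, N m; "eef_pos": TCP position; "tcp_rot": TCP orientation; "ft_force": force on the tool from outside, world axes, zero at the start; "wrist_torque": the same for the moment, N m; "opening": finger opening in m; "grasp_force": force on a finger pad.
Only numpy, scipy, OpenCV 4.12 (cv2) and the standard library are available. Lean on these libraries where they do the work, as an engineer would, in place of code of your own. Each camera call takes 0.05 s, during which the arm holds its last target. There are 200 camera calls.

TASK

Three closed instrument boxes stand about the cabinet top, all alike; one is loaded and two are empty, so feel by lifting which is the heavy one. Move the empty box that stands on the stock dock into the red returns tray, and stand the loaded box squarely on the dock in its place, so that the sprung plate sinks. Keep every box upright, leave the two other empties standing on the cabinet top clear of the dock and the tray, and do not shift the bottles, cartons and other things.

Things in the scene. Friction and masses are not known exactly. Their poses are not given: they have to be found in the camera images.
- dock: stock dock, fixed: low grey frame 84 x 118 x 15 mm round a black sprung plate; origin at the centre of its underside on the cabinet top, y along its long side, z up.
- plate_top (a point): centre of the top face of the dock's black plate (68 x 102 mm), 22 mm above the cabinet top when up, 15 mm when fully down; axes as the dock's.
- dock_plate (a joint): how far the dock's plate has sunk, 0 (up) to 0.007 m (fully down). It stays up under less than 3.6 N, and is fully down from 4.7 N: an empty box leaves it up, the loaded one sinks it.
- returns_tray: red open tray, fixed, 92 x 126 x 28 mm outside, walls 4 mm, floor 4 mm thick; origin at the centre of its underside on the cabinet top, y along its long side, z up.
- used_box_mid (a point): closed aluminium box, blue lid, 56 x 90 x 58 mm, black bar grip on the lid (14 mm in box x, 60 mm in y, 30 mm tall, its top 88 mm above the underside); point: centre, 44 mm above the underside, x across, y along, z up. This one stands on the dock at the start and is empty (0.17 kg).
- box_a_mid (a point): closed aluminium box, blue lid, 56 x 90 x 58 mm, black bar grip on the lid (14 mm in box x, 60 mm in y, 30 mm tall, its top 88 mm above the underside); point: centre, 44 mm above the underside, x across, y along, z up. One of three alike on the cabinet top, turned any way; mass in all: empty 0.15 to 0.20 kg, loaded 0.53 to 0.67 kg, centred.
- box_b_mid (a point): closed aluminium box, blue lid, 56 x 90 x 58 mm, black bar grip on the lid (14 mm in box x, 60 mm in y, 30 mm tall, its top 88 mm above the underside); point: centre, 44 mm above the underside, x across, y along, z up. One of three alike on the cabinet top, turned any way; mass in all: empty 0.15 to 0.20 kg, loaded 0.53 to 0.67 kg, centred.
- box_c_mid (a point): closed aluminium box, blue lid, 56 x 90 x 58 mm, black bar grip on the lid (14 mm in box x, 60 mm in y, 30 mm tall, its top 88 mm above the underside); point: centre, 44 mm above the underside, x across, y along, z up. One of three alike on the cabinet top, turned any way; mass in all: empty 0.15 to 0.20 kg, loaded 0.53 to 0.67 kg, centred.
- alcohol_mid (a point): small white and blue bottle, 41 mm wide, 92 mm tall, a bystander; the point is half-way up.
- tape_mid (a point): white roll of tape lying flat, 50 mm wide, 26 mm tall, a bystander beside the small bottle; the point is half-way up.
- paste_mid (a point): aluminium tube of paste with a blue cap lying along its y, 40 x 124 x 24 mm, a bystander beside the small bottle; the point is half-way up.
- amber_mid (a point): brown glass bottle with a paper label and a white cap, 64 mm wide, 200 mm tall, a bystander in the back row; the point is half-way up.
- carton_1_mid (a point): small carton, 35 x 92 x 71 mm, long side along its y, a bystander in the back row; the point is half-way up.
- soap_mid (a point): soap bottle with a pump, 48 x 75 x 187 mm, wide side along its y, a bystander in the back row; the point is half-way up.
- carton_2_mid (a point): small carton, 32 x 90 x 77 mm, long side along its y, a bystander in the back row; the point is half-way up.

How it is judged:
By the outcome, as a careful person would: the job done as asked, in the order asked, and still so for the second after the job is handed in, with the robot touching nothing.
It also fails if it takes over 70 s, if anything falls off the work surface, if the arm or the gripper's body presses on something with over 40 N, if the wrist force passes 120 N, or if a joint passes its speed limit or range.

## Working session

There is one attempt and no reset: what is moved stays moved. The work goes in short steps, Python scripts to look and compute and a shell command to move; the robot and the scene stay as the last step left them, time stands still between calls to the robot, and variables do not carry over. Pictures are saved under pics/ and viewed, at most 10 in all, crops included, and the job is handed in when it is done.

```bash
mkdir -p pics; ls; python3 - <<'E'
from rig import arm
import cv2,numpy as np
o=arm.observe();print(o, arm.grip_depth)
for n in ["scene","side"]:
    s=arm.snapshot(n);np.save(f'pics/{n}.npy',s,allow_pickle=True)
    cv2.imwrite(f'pics/{n}0.png',s['pixels'][:,:,::-1]);print(n,s['fx'],s['fy'],s['cx'],s['cy'],s['dist'],np.round(s['world_from_camera'],3).tolist())
s=arm.snapshot('wrist');np.save('pics/wrist.npy',s,allow_pickle=True);cv2.imwrite('pics/wrist0.png',s['pixels'][:,:,::-1]);print(np.round(s['mount'],3).tolist(),s['fx'])
E
```

```text
pics
{'time_s': 0.0, 'joint_pos': array([-0.04151711,  0.417963  , -0.01028582,  1.61420035,  0.00469207,
        1.11071277, -0.05296437]), 'qd': array([-0.0014317 ,  0.00164045,  0.00125228,  0.00061719, -0.00048902,
        0.00055167,  0.0005866 ]), 'effort': array([ 3.43503270e-04, -8.64444852e+01,  6.79280274e-01, -4.34903777e+01,
        1.92400004e-02,  7.37222959e-03,  1.31192037e-04]), 'eef_pos': array([ 6.24634621e-01, -8.90682716e-06,  2.30656202e-01]), 'tcp_rot': array([ 7.07091837e-01,  7.07121445e-01, -4.77152681e-04, -4.11210553e-04]), 'ft_force': array([-0.55643758,  0.5790099 ,  0.70947363]), 'wrist_torque': array([0.00151045, 0.00997413, 0.00206159]), 'grasp_force': 0.0, 'opening': 0.0852338630828413} 0.0187
scene 424.50646955324834 424.50646955324834 317.2380840463712 200.24797285464294 [-0.03960983  0.          0.          0.          0.        ] [[-0.804, -0.33, 0.495, 0.072], [-0.595, 0.448, -0.667, 0.815], [-0.001, -0.831, -0.556, 0.661], [0.0, 0.0, 0.0, 1.0]]
side 413.0582118759723 413.0582118759723 327.02663638405755 199.25453115212034 [-0.08953634  0.          0.          0.          0.        ] [[-0.55, -0.684, 0.479, 0.167], [-0.835, 0.451, -0.316, 0.382], [-0.0, -0.574, -0.819, 0.766], [0.0, 0.0, 0.0, 1.0]]
[[-0.001, -0.955, -0.296, 0.077], [1.0, -0.001, -0.0, -0.0], [0.0, -0.296, 0.955, -0.142], [0.0, 0.0, 0.0, 1.0]] 325.46856534411256
```

View pics/scene0.png

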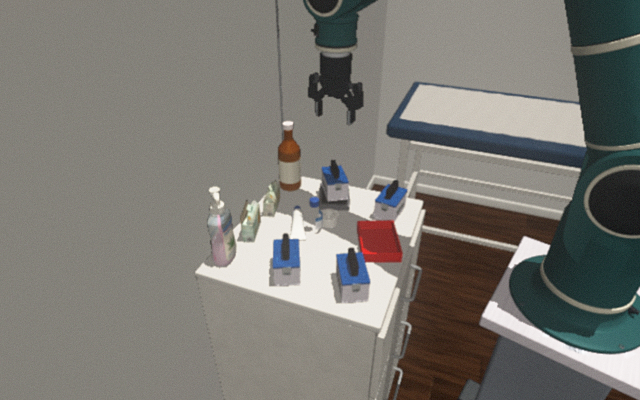

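View pics/side0.png

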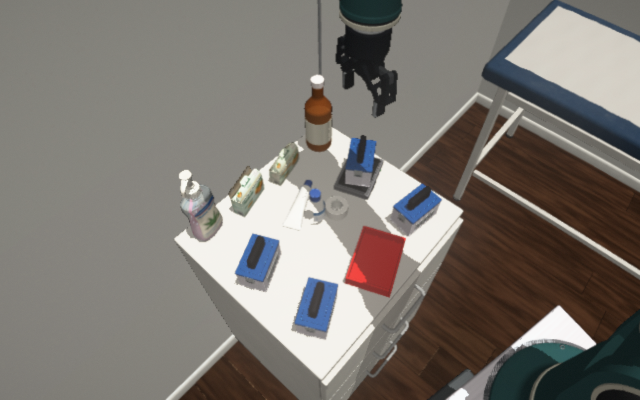

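The side view shows the used box on the dock at about (361,165). Three more boxes stand at (416,207), (258,260) and (317,305). The red tray is at (376,260), and the tube, small bottle and tape are around (300-340,205). In the scene view the same boxes are at (335,185), (390,200), (286,262) and (352,277).

```bash
cat > h.py <<'E'
import cv2,numpy as np
from scipy.spatial.transform import Rotation as R
def cam(s,o=None):
    K=np.array([[s['fx'],0,s['cx']],[0,s['fy'],s['cy']],[0,0,1.]])
    if 'world_from_camera' in s: T=np.array(s['world_from_camera'])
    else:
        W=np.eye(4);W[:3,:3]=R.from_quat(o['tcp_rot']).as_matrix();W[:3,3]=o['eef_pos'];T=W@np.array(s['mount'])
    return K,np.array(s['dist'],float),T
def toplane(s,px,z,o=None):
    K,d,T=cam(s,o)
    u=cv2.undistortPoints(np.array(px,float).reshape(-1,1,2),K,d).reshape(-1,2)
    r=np.c_[u,np.ones(len(u))]@T[:3,:3].T
    return T[:3,3]+r*((z-T[2,3])/r[:,2])[:,None]
def mask(s,c):
    h=cv2.cvtColor(np.ascontiguousarray(s['pixels']),cv2.COLOR_RGB2HSV)
    if c=='blue': return cv2.inRange(h,(106,140,60),(125,255,255))
    if c=='red': return cv2.inRange(h,(0,150,50),(8,255,255))|cv2.inRange(h,(172,150,50),(180,255,255))
    if c=='black': return cv2.inRange(h,(0,0,0),(180,255,45))
def rects(s,c,z,o=None,amin=150):
    m=cv2.morphologyEx(mask(s,c),cv2.MORPH_CLOSE,np.ones((3,3),np.uint8))
    if c=='blue': m=cv2.morphologyEx(m,cv2.MORPH_CLOSE,np.ones((9,9),np.uint8))
    out=[]
    for k in cv2.findContours(m,cv2.RETR_EXTERNAL,cv2.CHAIN_APPROX_NONE)[0]:
        if cv2.contourArea(k)<amin: continue
        p=toplane(s,k.reshape(-1,2),z,o)[:,:2]
        (x,y),(w,h),a=cv2.minAreaRect((p*1000).astype(np.float32))
        if w>h: w,h,a=h,w,a+90   # long side along h: dir of h = a+90
        out.append((k.reshape(-1,2).mean(0).round(),round(x),round(y),round(w),round(h),round((a+90)%180,1)))
    return out
E
python3 - <<'E'
from h import *
for n in ['side','scene']:
    s=np.load(f'pics/{n}.npy',allow_pickle=True).item()
    for c,z in [('blue',.058),('blue',.08),('red',.028),('black',.088)]:
        print(n,c,z)
        for r in rects(s,c,z,amin=40): 
            if 0.2<r[1]/1000<1.1: print(*r)
E
```

```text
side blue 0.058
[314. 312.] 394 259 53 61 132.9
[256. 257.] 544 295 53 88 130.7
[417. 202.] 471 -44 54 88 96.5
[364. 152.] 644 -26 55 94 137.5
side blue 0.08
[314. 312.] 387 263 51 59 132.9
[256. 257.] 532 297 51 85 130.7
[417. 202.] 461 -31 52 85 96.5
[364. 152.] 629 -13 54 91 137.5
side red 0.028
[376. 261.] 425 97 90 134 127.7
side black 0.088
[361. 149.] 637 -18 10 75 136.6
[622. 145.] 315 -545 37 94 14.3
[370.  68.] 866 -200 157 371 144.7
[370.  10.] 1067 -374 143 191 57.7
scene blue 0.058
[352. 269.] 402 250 53 88 131.7
[286. 253.] 543 295 53 88 129.6
[391. 195.] 469 -44 55 88 98.5
[335. 174.] 648 -43 54 94 137.8
scene blue 0.08
[352. 269.] 390 270 51 85 131.7
[286. 253.] 526 314 51 85 129.6
[391. 195.] 455 -12 53 85 98.5
[335. 174.] 627 -11 52 91 137.8
scene red 0.028
[379. 241.] 419 104 92 148 126.4
scene black 0.088
[334. 169.] 637 -25 15 88 132.0
[335.  88.] 1063 -638 207 858 127.3
[586.  26.] 449 -2927 208 1904 101.2
```

```bash
python3 -m jog '[[0.03,-0.12,0,0,0,0.53,60],[0.03,-0.12,0,0,0,0.53,60],[0.03,-0.12,0,0,0,0.53,60],[0.03,-0.12,0,0,0,0.53,60],[0.03,-0.12,0,0,0,0.53,60],[0.03,-0.12,0,0,0,0.53,60],[0.03,-0.12,0,0,0,0.53,60],[0.03,-0.12,0,0,0,0.53,60],[0.03,-0.12,0,0,0,0.53,60],[0.03,-0.12,0,0,0,0.53,60],[0.03,-0.12,0,0,0,0.53,60]]' 40
python3 - <<'E'
from h import *
from rig import arm
o=arm.observe();s=arm.snapshot('wrist');cv2.imwrite('pics/w1.png',s['pixels'][:,:,::-1])
for r in rects(s,'blue',.08,o): print(*r)
print(o['joint_pos'].round(2),o['ft_force'])
E
```

```text
time_s: 1.07
eef_pos: [0.6279, -0.012, 0.2312]
tcp_rot: [0.362, 0.932, -0.0, -0.0]
ft_force: [0.4, -0.0, -0.1]
opening: 0.0603
grasp_force: 0.0
[315. 182.] 629 -14 57 91 135.9
[177.  78.] 479 -39 53 83 97.0
[415.  34.] 589 135 21 23 93.0
[ 0.09  0.43 -0.16  1.6   0.08  1.12  0.74] [ 0.36690312 -0.03870212 -0.05671217]
```

View pics/w1.png

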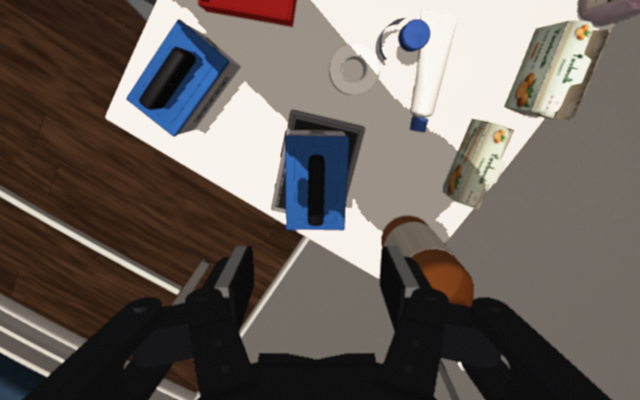

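The wrist view shows the used box at (315,182), nearly aligned with the tool. The dock frame around it, (275-365,110-215), is turned a little differently. The amber bottle, at (400-470,220-300), may stand near the right finger, so I'll check its clearance.

```bash
python3 - <<'E'
from h import *
s=np.load('pics/side.npy',allow_pickle=True).item()
h=cv2.cvtColor(s['pixels'],cv2.COLOR_RGB2HSV)
print('side amber base/cap',toplane(s,[(318,149)],0)[0].round(3),toplane(s,[(317,79)],.2)[0].round(3))
s=np.load('pics/scene.npy',allow_pickle=True).item()
print('scene',toplane(s,[(290,190)],0)[0].round(3),toplane(s,[(288,123)],.2)[0].round(3))
s=np.load('pics/wrist.npy',allow_pickle=True).item()
E
```

```text
side amber base/cap [0.755 0.021 0.   ] [0.77 0.01 0.2 ]
scene [0.756 0.026 0.   ] [0.768 0.008 0.2  ]
```

```bash
python3 -m jog '[[0.01,-0.01,-0.4,0,0,0,50],[0.01,-0.01,-0.8,0,0,0,50],[0.01,-0.01,-1,0,0,0,50],[0.01,-0.01,-1,0,0,0,50]]'
python3 -m jog '[[0,0,-0.25,0,0,0,50],[0,0,-0.45,0,0,0,50],[0,0,-0.45,0,0,0,50],[0,0,-0.45,0,0,0,0],[0,0,-0.45,0,0,0,0],[0,0,-0.45,0,0,0,0],[0,0,-0.45,0,0,0,0],[0,0,-0.45,0,0,0,0],[0,0,-0.45,0,0,0,0],[0,0,-0.45,0,0,0,0],[0,0,-0.45,0,0,0,0]]' 60
```

```text
time_s: 1.45
eef_pos: [0.6265, -0.013, 0.1267]
tcp_rot: [0.361, 0.932, -0.001, -0.003]
ft_force: [-0.9, -0.0, -0.5]
opening: 0.05
grasp_force: 0.0
time_s: 2.37
eef_pos: [0.6293, -0.013, 0.0866]
tcp_rot: [0.361, 0.933, 0.0, 0.0]
ft_force: [2.0, -0.0, 2.4]
opening: 0.0126
grasp_force: 62.1
```

Grasped. I'll lift it to weigh it, then move clear of the dock so I can look at it.

```bash
python3 -m jog '[[0,0,0.2,0,0,0,0],[0,0,0.4,0,0,0,0],[0,0,0.7,0,0,0,0],[0,0,1,0,0,0,0],[0,0,1,0,0,0,0],[0,0,1,0,0,0,0],[0,0,1,0,0,0,0],[0,0,1,0,0,0,0]]'
python3 - <<'E'
from h import *
from rig import arm
for n in ['side','scene','wrist']:
    o=arm.observe();s=arm.snapshot(n);s['o']=o;np.save(f'pics/{n}2.npy',s,allow_pickle=True)
    if n!='wrist': cv2.imwrite(f'pics/{n}2c.png',cv2.resize(s['pixels'][100:300,250:450,::-1],None,fx=3,fy=3))
    for r in rects(s,'red',.028,o): print(n,*r)
E
```

```text
time_s: 3.03
eef_pos: [0.6282, -0.013, 0.1848]
tcp_rot: [0.361, 0.933, -0.0, -0.001]
ft_force: [0.7, -0.3, -1.9]
opening: 0.0129
grasp_force: 61.7
side [376. 261.] 425 97 90 133 127.6
scene [379. 241.] 420 104 92 150 127.4
wrist [252.   4.] 480 47 11 69 46.8
```

View pics/side2c.png

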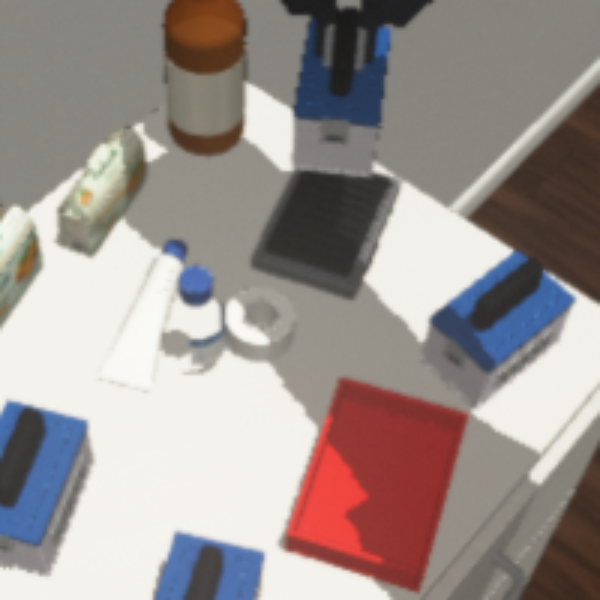

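The used box is off the dock, weighing about 1.9 N, so it is empty. The dock frame in the crop spans about (253-400,172-297). The tray rim corners are at (342,378), (468,412), (418,590) and (285,545).

```bash
python3 - <<'E'
from h import *
s=np.load('pics/side2.npy',allow_pickle=True).item()
p=toplane(s,np.array([(342,378),(468,412),(418,578),(285,543)])/3+[250,100],.028)[:,:2]*1000
print(p.round(),p.mean(0),np.linalg.norm(np.diff(p[[0,1,2,3,0]],axis=0),axis=1),[np.degrees(np.arctan2(*(p[i]-p[j])[::-1])) for i,j in((3,0),(2,1),(0,1),(3,2))])
E
```

```text
[[500.  70.]
 [430.  14.]
 [354. 117.]
 [420. 174.]] [425.77359435  93.805937  ] [ 89.51403491 128.33201224  86.901933   130.79304604] [np.float64(127.55546978409718), np.float64(126.34875840486907), np.float64(38.766188821604004), np.float64(40.44507484067348)]
```

```bash
python3 -m jog '[[-0.3,0.16,0,0,0,-0.06,0],[-0.65,0.35,0,0,0,-0.113,0],[-1,0.53,0,0,0,-0.113,0]]'
python3 -m jog '[[-0.35,0.18,0,0,0,0,0],[-0.7,0.37,0,0,0,0,0],[-0.95,0.5,0,0,0,0,0],[-1,0.53,0,0,0,0,0],[-1,0.53,0,0,0,0,0],[-1,0.53,0,0,0,0,0]]'
python3 - <<'E'
from h import *
from rig import arm
for n in ['side','scene']:
    o=arm.observe();s=arm.snapshot(n);s['o']=o;np.save(f'pics/{n}3.npy',s,allow_pickle=True)
cs=[]
for n in ['side','scene']:
    s=np.load(f'pics/{n}3.npy',allow_pickle=True).item()
    cs.append(cv2.resize(s['pixels'][100:300,260:460,::-1],None,fx=2,fy=2))
cv2.imwrite('pics/c3.png',np.hstack(cs));print(o['eef_pos'],o['tcp_rot'],o['ft_force'])
for n in ['side','scene']:
    s=np.load(f'pics/{n}3.npy',allow_pickle=True).item()
    x,y=(330,140) if n=='side' else (300,150)
    m=np.zeros((400,640),np.uint8);m[y:y+65,x:x+65]=mask(s,'black')[y:y+65,x:x+65]
E
```

```text
time_s: 3.43
eef_pos: [0.5274, 0.0404, 0.1853]
tcp_rot: [0.445, 0.896, -0.0, -0.001]
ft_force: [1.4, 0.5, -1.1]
opening: 0.0126
grasp_force: 61.5
time_s: 3.93
eef_pos: [0.4294, 0.0929, 0.1864]
tcp_rot: [0.442, 0.897, 0.0, 0.0]
ft_force: [0.6, -0.2, -2.6]
opening: 0.0128
grasp_force: 61.5
[0.42973866 0.09260532 0.18624773] [4.42305853e-01 8.96864271e-01 1.08232176e-05 1.09351932e-04] [ 0.22112423 -0.14583388 -1.28287931]
```

View pics/c3.png

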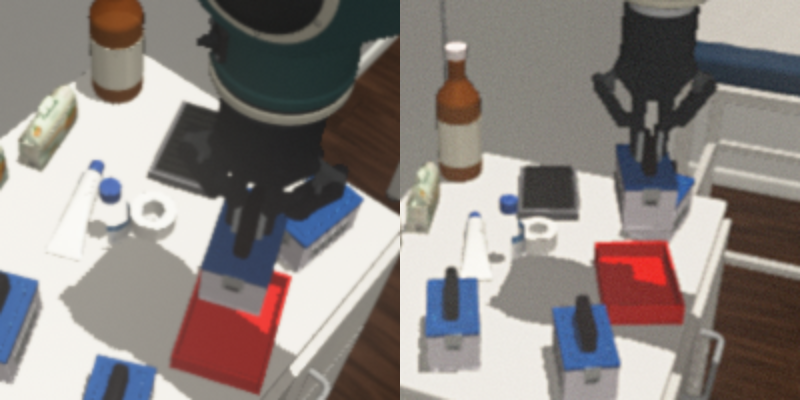

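The held box hangs above the tray. The dock is clear in the scene crop, with corners about (521,167), (577,170), (578,215) and (518,212). I'll lower the box into the tray.

```bash
python3 -m jog '[[-0.04,0.01,-0.3,0,0,0,0],[-0.04,0.01,-0.6,0,0,0,0],[-0.04,0.01,-0.8,0,0,0,0],[-0.04,0.01,-0.9,0,0,0,0],[-0.04,0.01,-0.9,0,0,0,0],[-0.04,0.01,-0.9,0,0,0,0]]'
python3 -m jog '[[0,0,-0.08,0,0,0,0],[0,0,-0.16,0,0,0,0],[0,0,-0.22,0,0,0,0],[0,0,-0.26,0,0,0,0],[0,0,-0.26,0,0,0,0],[0,0,-0.26,0,0,0,0]]'
```

```text
time_s: 4.53
eef_pos: [0.4255, 0.0939, 0.0965]
tcp_rot: [0.442, 0.897, -0.0, -0.0]
ft_force: [0.3, 0.2, -1.2]
opening: 0.0126
grasp_force: 61.4
time_s: 5.03
eef_pos: [0.425, 0.094, 0.0701]
tcp_rot: [0.442, 0.897, -0.0, -0.0]
ft_force: [-0.1, 0.2, -1.5]
opening: 0.0127
grasp_force: 62.6
```

```bash
python3 - <<'E'
from h import *
s=np.load('pics/scene3.npy',allow_pickle=True).item()
m=np.zeros((400,640),np.uint8)
p=s['pixels'].astype(int)
sub=p[170:220,310:360]; g=(sub.max(2)<130).astype(np.uint8)
m[170:220,310:360]=g
k=max(cv2.findContours(m,cv2.RETR_EXTERNAL,cv2.CHAIN_APPROX_NONE)[0],key=cv2.contourArea)
print(cv2.boundingRect(k),cv2.contourArea(k))
q=toplane(s,k.reshape(-1,2),.012)[:,:2]*1000
print(cv2.minAreaRect(q.astype(np.float32)))
print(cv2.approxPolyDP(k,4,True).reshape(-1,2).tolist())
s=np.load('pics/side2.npy',allow_pickle=True).item()
c=np.array([(293,172),(400,178),(358,290),(253,256)])/3+[250,100]
q=toplane(s,c,.015)[:,:2]*1000;print(q.round(),q.mean(0))
E
```

```text
(310, 182, 39, 28) 733.5
((639.4277954101562, -5.318855285644531), (105.38958740234375, 138.4231414794922), 36.38430404663086)
[[310, 201], [319, 209], [348, 209], [346, 183], [323, 183], [319, 200]]
[[682. -17.]
 [630. -84.]
 [561.   9.]
 [630.  57.]] [625.51629413  -8.70759225]
```

```bash
python3 -m jog '[[0,0,-0.01,0,0,0,0],[0,0,-0.01,0,0,0,50],[0,0,-0.01,0,0,0,50],[0,0,-0.01,0,0,0,50],[0,0,-0.01,0,0,0,50],[0,0,0.3,0,0,0,50],[0,0,0.6,0,0,0,50],[0,0,0.9,0,0,0,50],[0,0,0.9,0,0,0,50]]'
python3 -m jog '[[-0.05,0.4,0.1,0,0,0.04,50],[-0.1,0.7,0.1,0,0,0.04,50],[-0.12,0.8,0.1,0,0,0.04,50]]'
python3 -m jog '[[-0.05,0.4,0,0,0,0,50],[-0.11,0.76,0,0,0,0,50],[-0.11,0.76,0,0,0,0,50],[-0.11,0.76,0,0,0,0,50]]'
python3 - <<'E'
from h import *
from rig import arm
o=arm.observe();s=arm.snapshot('wrist')
for r in rects(s,'blue',.058,o): print('58',*r)
for r in rects(s,'blue',.062,o): print('62',*r)
for r in rects(s,'red',.028,o): print('red',*r)
s=arm.snapshot('side');np.save('pics/side4.npy',s,allow_pickle=True)
for r in rects(s,'blue',.062): print('side62',*r)
print(o['eef_pos'],o['tcp_rot'],o['joint_pos'].round(2))
E
```

```text
time_s: 5.78
eef_pos: [0.4272, 0.0946, 0.1649]
tcp_rot: [0.442, 0.897, 0.002, 0.003]
ft_force: [2.4, 1.0, 1.3]
opening: 0.0507
grasp_force: 0.0
time_s: 6.03
eef_pos: [0.4125, 0.1779, 0.171]
tcp_rot: [0.412, 0.911, 0.001, 0.0]
ft_force: [-0.4, 0.1, -0.1]
opening: 0.0498
grasp_force: 0.0
time_s: 6.37
eef_pos: [0.4013, 0.2516, 0.17]
tcp_rot: [0.412, 0.911, -0.0, -0.0]
ft_force: [0.2, -0.8, 0.3]
opening: 0.0501
grasp_force: 0.0
58 [620. 340.] 740 338 21 66 114.4
58 [470. 256.] 542 294 57 88 130.3
58 [314. 196.] 402 249 55 89 132.4
62 [620. 340.] 734 338 20 65 114.4
62 [470. 256.] 539 294 56 87 130.3
62 [314. 196.] 401 250 54 88 132.4
red [270. 304.] 453 121 22 135 124.4
red [207. 265.] 371 116 37 85 85.9
side62 [247. 255.] 554 306 19 88 130.6
side62 [378. 251.] 425 95 54 88 127.5
side62 [417. 202.] 469 -43 54 89 96.9
[0.40132574 0.25155887 0.16997593] [ 4.12202407e-01  9.11092254e-01 -1.83625397e-05 -2.83983216e-04] [-0.32  0.24 -0.34  2.03  0.1   0.89  0.  ]
```

The used box sits in the tray at (425,95). Next I'll grasp and weigh box A at (402,249).

```bash
python3 -m jog '[[0,-0.02,-0.4,0,0,0,50],[0,-0.02,-0.75,0,0,0,50],[0,-0.02,-0.95,0,0,0,50],[0,-0.02,-0.95,0,0,0,50]]'
python3 -m jog '[[0,0,-0.1,0,0,0,50],[0,0,-0.1,0,0,0,50],[0,0,-0.1,0,0,0,0],[0,0,-0.1,0,0,0,0],[0,0,-0.1,0,0,0,0],[0,0,-0.1,0,0,0,0],[0,0,-0.1,0,0,0,0],[0,0,-0.1,0,0,0,0],[0,0,-0.1,0,0,0,0]]' 70
python3 -m jog '[[0,0,0.1,0,0,0,0],[0,0,0.25,0,0,0,0],[0,0,0.3,0,0,0,0],[0,0,0.3,0,0,0,0],[0,0,0.3,0,0,0,0],[0,0,0.3,0,0,0,0],[0,0,0.3,0,0,0,0],[0,0,0.3,0,0,0,0]]'
python3 -m jog '[[0,0,0,0,0,0,0],[0,0,0,0,0,0,0]]'
```

```text
time_s: 6.8
eef_pos: [0.4005, 0.2455, 0.0719]
tcp_rot: [0.414, 0.91, -0.003, -0.002]
ft_force: [-1.4, -0.8, -0.8]
opening: 0.0498
grasp_force: 0.0
time_s: 7.55
eef_pos: [0.4027, 0.2484, 0.0664]
tcp_rot: [0.414, 0.91, 0.001, 0.001]
ft_force: [-0.6, -1.6, 10.8]
opening: 0.0124
grasp_force: 69.5
time_s: 8.22
eef_pos: [0.4017, 0.2478, 0.0948]
tcp_rot: [0.414, 0.91, -0.0, -0.0]
ft_force: [-0.5, 0.3, -6.6]
opening: 0.0128
grasp_force: 69.5
time_s: 8.38
eef_pos: [0.4019, 0.248, 0.095]
tcp_rot: [0.414, 0.91, -0.0, -0.0]
ft_force: [0.5, -0.4, -5.5]
opening: 0.0123
grasp_force: 69.5
```

A weighs about 6 N, so it is the loaded box. I'll lift it high and take a clean look at the empty dock.

```bash
python3 -m jog '[[0,0,0.3,0,0,0,0],[0,0,0.6,0,0,0,0],[0,0,0.9,0,0,0,0],[0,0,1,0,0,0,0],[0,0,1,0,0,0,0]]'
python3 - <<'E'
from h import *
from rig import arm
cs=[]
for n,(x,y) in {'side':(320,120),'scene':(300,160)}.items():
    s=arm.snapshot(n);np.save(f'pics/{n}5.npy',s,allow_pickle=True)
    cs.append(cv2.resize(s['pixels'][y:y+80,x:x+80,::-1],None,fx=5,fy=5,interpolation=cv2.INTER_CUBIC))
cv2.imwrite('pics/c5.png',np.hstack(cs))
E
```

```text
time_s: 8.8
eef_pos: [0.403, 0.2486, 0.1972]
tcp_rot: [0.414, 0.91, 0.002, 0.001]
ft_force: [1.0, 0.2, -6.6]
opening: 0.0128
grasp_force: 72.2
```

View pics/c5.png

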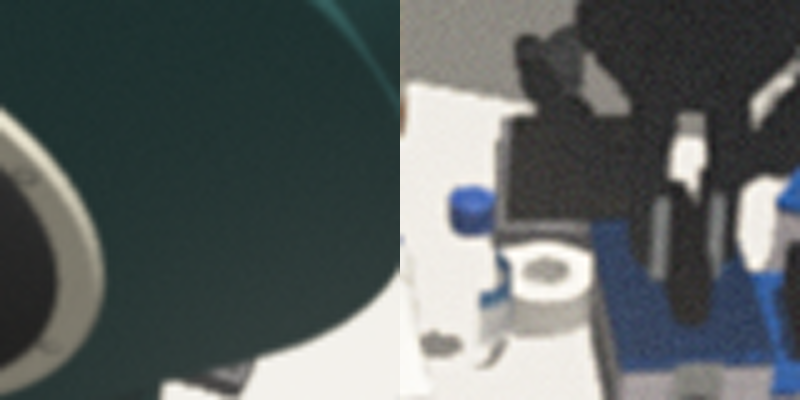

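Here the arm hides the dock in the side view, and the box and hand partly hide it in the scene view. I'll measure the black plate from the earlier clear pictures.

```bash
python3 - <<'E'
from h import *
for f,(x,y,w,h) in {'scene3':(312,176,45,38),'side2':(330,155,60,45)}.items():
    s=np.load(f'pics/{f}.npy',allow_pickle=True).item()
    for t in (50,60,70,80):
        m=np.zeros((400,640),np.uint8); m[y:y+h,x:x+w]=(s['pixels'][y:y+h,x:x+w].max(2)<t)
        m=cv2.morphologyEx(m,cv2.MORPH_CLOSE,np.ones((3,3),np.uint8))
        ks=cv2.findContours(m,cv2.RETR_EXTERNAL,cv2.CHAIN_APPROX_NONE)[0]
        if not ks: continue
        k=max(ks,key=cv2.contourArea)
        q=toplane(s,k.reshape(-1,2),.021)[:,:2]*1000
        print(f,t,cv2.boundingRect(k),np.round(np.hstack([np.r_[a] for a in cv2.minAreaRect(q.astype(np.float32))]),1))
E
```

```text
scene3 50 (339, 184, 1, 1) [641.3 -57.8   0.    0.    0. ]
scene3 60 (322, 184, 24, 20) [626.4  -9.5  62.4  97.9  34.2]
scene3 70 (322, 183, 25, 21) [627.  -11.2  66.3 103.2  36. ]
scene3 80 (321, 183, 26, 21) [627.2 -11.1  67.8 105.8  33.6]
side2 50 (342, 158, 30, 28) [632.5  -6.7  59.1  78.1  44.8]
side2 60 (339, 157, 40, 35) [629.3 -10.9  66.5  99.7  35. ]
side2 70 (338, 157, 42, 36) [629.2 -10.1  69.2 103.1  34.7]
side2 80 (335, 157, 45, 42) [622.7  -4.2  78.4 118.2  38.2]
```

```bash
python3 -m jog '[[0.25,-0.28,0,0,0,-0.064,0],[0.5,-0.57,0,0,0,-0.064,0],[0.8,-0.9,0,0,0,-0.064,0]]'
python3 -m jog '[[0.25,-0.28,0,0,0,0,0],[0.5,-0.57,0,0,0,0,0],[0.8,-0.9,0,0,0,0,0]]'
python3 -m jog '[[0.25,-0.3,0,0,0,0,0],[0.5,-0.6,0,0,0,0,0],[0.66,-0.785,0,0,0,0,0],[0.66,-0.785,0,0,0,0,0],[0.66,-0.785,0,0,0,0,0],[0.66,-0.785,0,0,0,0,0]]'
python3 - <<'E'
from h import *
from rig import arm
o=arm.observe();s=arm.snapshot('wrist');s['o']=o;np.save('pics/w6.npy',s,allow_pickle=True);cv2.imwrite('pics/w6.png',s['pixels'][:,:,::-1])
print(o['eef_pos'],o['tcp_rot'],o['ft_force'], R.from_quat(o['tcp_rot']).as_matrix()[:,1])
E
```

```text
time_s: 9.15
eef_pos: [0.4795, 0.1592, 0.1932]
tcp_rot: [0.458, 0.889, -0.001, -0.001]
ft_force: [0.9, 1.0, -5.6]
opening: 0.0125
grasp_force: 72.2
time_s: 9.4
eef_pos: [0.5578, 0.0709, 0.1927]
tcp_rot: [0.459, 0.889, -0.001, -0.001]
ft_force: [-0.3, 1.9, -5.8]
opening: 0.0128
grasp_force: 72.2
time_s: 9.9
eef_pos: [0.623, -0.0056, 0.1929]
tcp_rot: [0.459, 0.889, -0.001, -0.002]
ft_force: [-0.2, 0.4, -6.9]
opening: 0.0123
grasp_force: 72.2
[ 0.6230153  -0.0056156   0.19294164] [ 4.58696671e-01  8.88591273e-01 -7.07759758e-04 -1.55299538e-03] [-0.23677583  0.35076466 -6.92541138] [ 0.81518552  0.57919373 -0.00268253]
```

View pics/w6.png

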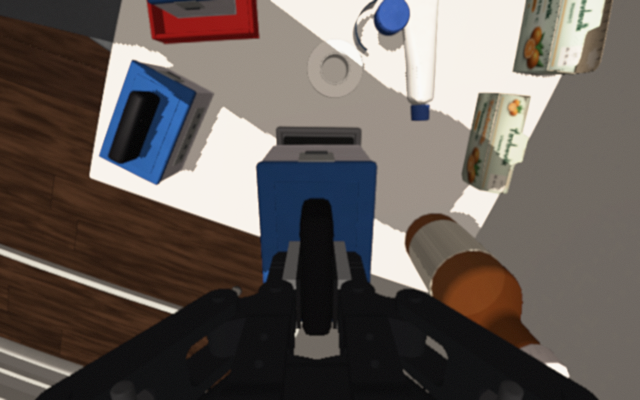

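The wrist view shows the loaded box above the dock. The dock's far end edge, (277,128)-(360,128), lies parallel to the box's front lid edge, (258,162)-(376,162).

```bash
python3 - <<'E'
from h import *
s=np.load('pics/w6.npy',allow_pickle=True).item();o=s['o']
hsv=s['pixels']
col=hsv[115:150,318].max(1);print(col); row=hsv[132,265:372].max(1);print(row)
a=toplane(s,[(277,128),(360,128)],.015,o)*1000
d=a[1]-a[0];print(a.round(1),np.hypot(*d[:2]),np.degrees(np.arctan2(d[1],d[0])))
u=d[:2]/np.hypot(*d[:2]);n=np.array([-u[1],u[0]]);m=a.mean(0)[:2];print('dock c',m-59*n,m+59*n)
z=o['eef_pos'][2]-.0065
b=toplane(s,[(258,162),(376,162)],z,o)*1000;d=b[1]-b[0];print(b.round(1),np.hypot(*d[:2]),np.degrees(np.arctan2(d[1],d[0])))
u=d[:2]/np.hypot(*d[:2]);n=np.array([-u[1],u[0]]);print('box c',b.mean(0)[:2]-45*n)
E
```

```text
[157 156 156 156 155 156 156 157 156 157 150 127  86  66  72  76  73  65
  59  63  65  52  28  18  16  17  17  15  29  61 101 117 111 108 103]
[182 186 183 172 159 155 153 155 157 154 132  90  67  70  70  65  61  59
  62  62  63  63  61  63  63  61  63  63  62  62  63  63  63  65  64  63
  63  63  64  65  63  63  63  63  63  63  62  64  62  63  65  64  64  65
  63  65  64  65  65  64  64  66  65  64  65  64  64  65  65  65  64  66
  67  66  66  66  66  66  67  67  68  68  67  67  66  66  67  67  68  67
  68  70  71  71  69  77 111 147 156 157 157 157 156 156 156 156 155]
[[563.8  11.2  15. ]
 [629.5  57.9  15. ]] 80.5711132518631 35.37554464779874
dock c [630.80658258 -13.53975709] [562.4924648   82.67448984]
[[573.4  17.7 186.4]
 [618.2  49.5 186.4]] 54.90172949796882 35.38656035485634
box c [621.86743498  -3.05213204]
```

```bash
python3 -m jog '[[0.07,-0.09,-0.3,0,0,0,0],[0.07,-0.09,-0.6,0,0,0,0],[0.07,-0.09,-0.85,0,0,0,0],[0.07,-0.09,-0.95,0,0,0,0],[0.07,-0.09,-0.95,0,0,0,0],[0.07,-0.09,-0.95,0,0,0,0]]'
python3 -m jog '[[0,0,-0.05,0,0,0,0],[0,0,-0.08,0,0,0,0],[0,0,-0.11,0,0,0,0],[0,0,-0.14,0,0,0,0],[0,0,-0.14,0,0,0,0],[0,0,-0.14,0,0,0,0]]'
```

```text
time_s: 10.45
eef_pos: [0.6311, -0.0145, 0.1008]
tcp_rot: [0.458, 0.889, 0.0, -0.0]
ft_force: [-0.2, -0.4, -5.9]
opening: 0.0122
grasp_force: 72.3
time_s: 10.95
eef_pos: [0.6314, -0.015, 0.0866]
tcp_rot: [0.459, 0.889, 0.0, 0.0]
ft_force: [0.5, 0.1, -3.8]
opening: 0.0124
grasp_force: 72.9
```

Contact has begun. I'll go down a little more, then release and rise.

```bash
python3 -m jog '[[0,0,-0.03,0,0,0,0],[0,0,-0.06,0,0,0,0],[0,0,-0.06,0,0,0,0],[0,0,-0.06,0,0,0,0],[0,0,-0.06,0,0,0,0]]'
```

```text
time_s: 11.37
eef_pos: [0.6316, -0.0146, 0.0816]
tcp_rot: [0.459, 0.889, 0.0, 0.001]
ft_force: [-5.6, 3.6, 17.8]
opening: 0.0124
grasp_force: 75.7
```

```bash
python3 -m jog '[[0,0,0.01,0,0,0,0],[0,0,0.01,0,0,0,0],[0,0,0.01,0,0,0,0]]'
python3 -m jog '[[0,0,0,0,0,0,45],[0,0,0,0,0,0,45],[0,0,0,0,0,0,45],[0,0,0,0,0,0,45],[0,0,0,0,0,0,45],[0,0,0.2,0,0,0,45],[0,0,0.5,0,0,0,45],[0,0,0.8,0,0,0,45],[0,0,1,0,0,0,45],[0,0,1,0,0,0,45],[0,0,1,0,0,0,45]]'
python3 -m jog '[[-0.3,0,0.3,0,0,0,45],[-0.6,0,0.5,0,0,0,45],[-0.6,0,0.5,0,0,0,45],[-0.6,0,0.5,0,0,0,45],[-0.6,0,0.5,0,0,0,45],[-0.6,0,0.5,0,0,0,45]]'
python3 - <<'E'
from h import *
from rig import arm
for n in ['side','scene','wrist']:
    o=arm.observe();s=arm.snapshot(n);s['o']=o;np.save(f'pics/{n}7.npy',s,allow_pickle=True)
    for z in (.058,.073,.08):
        for r in rects(s,'blue',z,o): print(n,z,*r)
    if n=='wrist': cv2.imwrite('pics/w7.png',s['pixels'][:,:,::-1])
    if n=='side': cv2.imwrite('pics/s7.png',s['pixels'][:,:,::-1])
E
```

```text
time_s: 11.62
eef_pos: [0.6316, -0.0148, 0.0819]
tcp_rot: [0.459, 0.889, 0.0, 0.001]
ft_force: [-2.3, 2.6, 8.6]
opening: 0.0128
grasp_force: 74.5
time_s: 12.53
eef_pos: [0.6315, -0.0152, 0.1822]
tcp_rot: [0.459, 0.888, 0.0, 0.001]
ft_force: [-0.6, -0.4, -0.5]
opening: 0.0451
grasp_force: 0.0
time_s: 13.03
eef_pos: [0.5711, -0.0152, 0.2299]
tcp_rot: [0.459, 0.888, -0.0, -0.001]
ft_force: [0.1, -0.3, -0.1]
opening: 0.045
grasp_force: 0.0
side 0.058 [372. 260.] 418 104 53 60 128.5
side 0.058 [256. 257.] 544 295 52 88 130.6
side 0.058 [419. 202.] 471 -47 54 84 97.1
side 0.058 [366. 149.] 650 -34 55 58 125.2
side 0.073 [372. 260.] 412 110 51 59 128.5
side 0.073 [256. 257.] 536 296 51 86 130.6
side 0.073 [419. 202.] 464 -38 53 82 97.1
side 0.073 [366. 149.] 639 -25 54 56 125.2
side 0.08 [372. 260.] 410 113 51 58 128.5
side 0.08 [256. 257.] 532 297 51 85 130.6
side 0.08 [419. 202.] 461 -34 52 81 97.1
side 0.08 [366. 149.] 635 -21 53 56 125.2
scene 0.058 [286. 254.] 543 294 51 86 130.5
scene 0.058 [379. 231.] 419 100 55 61 126.3
scene 0.058 [392. 194.] 470 -47 55 81 98.5
scene 0.073 [286. 254.] 532 307 50 84 130.5
scene 0.073 [379. 231.] 410 117 54 59 126.3
scene 0.073 [392. 194.] 460 -26 53 79 98.5
scene 0.08 [286. 254.] 526 313 50 83 130.5
scene 0.08 [379. 231.] 406 126 53 58 126.3
scene 0.08 [392. 194.] 455 -16 53 78 98.5
wrist 0.058 [367. 210.] 635 -16 58 94 125.4
wrist 0.058 [215. 142.] 471 -45 56 89 97.1
wrist 0.058 [437.  56.] 595 141 24 26 81.6
wrist 0.058 [253.  19.] 443 70 32 57 36.4
wrist 0.073 [367. 210.] 630 -13 55 90 125.4
wrist 0.073 [215. 142.] 474 -41 53 85 97.1
wrist 0.073 [437.  56.] 592 136 23 25 81.6
wrist 0.073 [253.  19.] 447 69 31 54 36.4
wrist 0.08 [367. 210.] 627 -12 54 88 125.4
wrist 0.08 [215. 142.] 475 -38 52 83 97.1
wrist 0.08 [437.  56.] 590 134 22 24 81.6
wrist 0.08 [253.  19.] 448 69 30 53 36.4
```

View pics/w7.png

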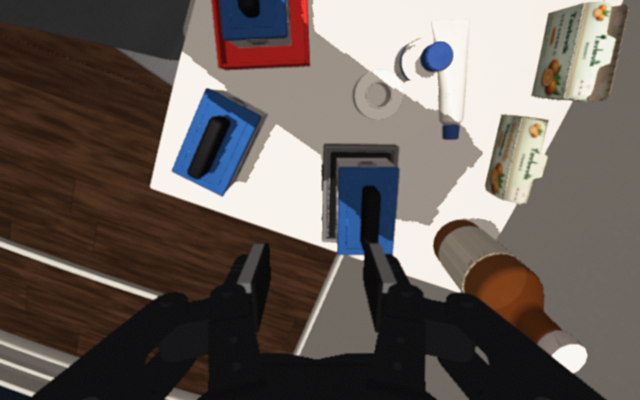

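View pics/s7.png

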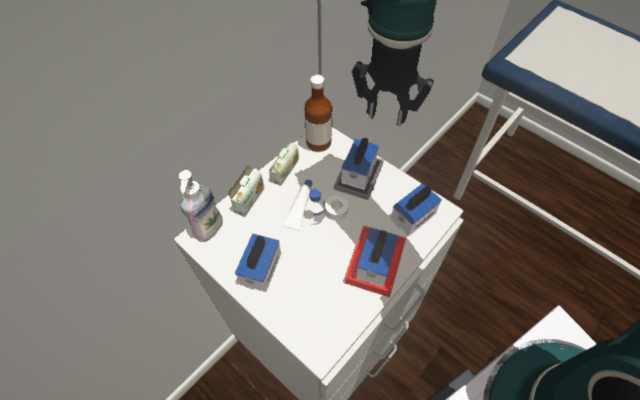

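The wrist view shows the loaded box at (367,205) inside the dock frame, whose visible corners are (324,146), (397,146) and (324,240). The side view shows every box upright and the bystanders in place. One last check on how well the box is centred.

```bash
python3 - <<'E'
from h import *
s=np.load('pics/wrist7.npy',allow_pickle=True).item();o=s['o'];p=s['pixels'].max(2)
print(p[150,318:332],p[200,318:332],p[230,318:332],p[150,390:404],p[138:152,335],p[138:152,385])
a=toplane(s,[(324,145),(397,145)],.015,o)[:,:2]*1000;u=a[1]-a[0];L=np.hypot(*u);u/=L;n=np.array([-u[1],u[0]])
m=a.mean(0);print(L,np.degrees(np.arctan2(u[1],u[0])),'dock',m-59*n)
(b)=np.array([630,-13]);print('offset short,long',(b-(m-59*n))@u,(b-(m-59*n))@n)
E
```

```text
[153 154 156 156 141 102  69  66  67  64  62  64  64  63] [248 248 249 244 196 147 145 137 118 103 100  76  41  31] [248 248 249 239 176 134 134 128 123 121  99  57  33  31] [ 63  62  59  57  62  68  67  71  95 130 151 156 156 156] [155 155 158 156 148 113  70  60  72  73  69  64  61  47] [155 156 156 156 154 140 106  71  63  72  72  65  61  56]
80.37816862514512 35.48971272021654 dock [629.7973272  -13.83047707]
offset short,long 0.6471592922076784 0.5585277800800076
```

Box and dock agree to within 1 mm and a fraction of a degree, and the lid's apparent size (55 x 90 mm) fits the plate being down. Handing in.

```bash
python3 -c "
from rig import arm
print(arm.finish_job())"
```

```text
the job is handed in; nothing more can be done
None
```

The job is handed in at about 13 s: the used empty is in the red tray, the loaded box (about 6 N when lifted) stands squarely on the dock with the plate down, and the other two empties and the bystanders were left alone.

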